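# Hang the beaker on the air-drying peg and hold the purge valve open

### The arm

A 6-joint arm with a two-finger parallel gripper is mounted at the origin on the work surface; the furniture and walls round the work are solid. World frame = base frame: x ahead of the robot, y to its left, z up, the work surface at z = 0. Lengths are in mm, angles in rad, forces in N, time in s.
With the tool pointing down it reaches from about 350 to 875 mm from the base axis. Payload 4.2 kg.
Tool frame: the origin (TCP) lies midway between the tips of the shut fingers; the grasp point (between the pads) lies 19 mm behind it; z points along the fingers, y is the line along which they close (so a half turn about z gives the same grasp; the last joint's range is limited). The gripper opens to 85 mm and grips with 20 to 120 N. Pads are 22 mm wide; open, the fingers measure 114 mm over their backs; the gripper's body (76 mm by 85 mm) begins 54 mm behind the grasp point. The pads swing forward as they close: fully open they stand 13 mm farther back than shut.
Start: joints at [-1.006, 0.385, 0.008, 0, -1.194, -0.259], TCP at [188.176, -595.977, 231.312] pointing down, gripper open.
Joint ranges: [-3.14, 3.14], [-1.21, 2.06], [-1.07, 1.41], [-3.16, 2.05], [-2.99, -0.16], [-3.1, 3.1]. Speed limits (rad/s): [2.79, 2.79, 3.14, 3.14, 3.14, 3.14].

### API

Orientations are given as a rotation vector (axis times angle).
In Python, from bench import ctrl gives the robot as it stands.
- The arm moves only by the shell command python3 -m pendant 'ROWS' [FORCE]. ROWS is a JSON object whose one key "motion" holds one flat list of numbers, 5 for each row, row after row: the shift along the tool's x, y, z in units of 40 mm (1.0 is 40 mm), then the turn about the tool's z in units of 8 degrees (1.0 is 8 degrees), then the opening, from 0 (shut) to 1 (fully open). A call has 1 to 12 rows; each row shifts and turns the commanded pose from where the row before left it, along the tool's axes as they then stand; what a row does not reach is not made up. A row lasts 1/10 s, in which the tool goes at most 50 mm and 8.59 degrees, less where a joint would pass 70% of its speed; a pose out of reach is approached as far as the arm can. A call is refused whole if a number of a shift passes 1 or a number of a turn 1, either way. A call with a gripper value outside its range is refused whole. The fingers move at their own pace and stop on an object; FORCE is the grip in N (left out, the last holds). Time passes only in rows, so rows that do not move let the fingers close. It gives the time, the measured TCP pose, the force, the opening and the grip force at its end, in the units of the state.
- ctrl.state(): the state, without advancing time (a new reading comes with each control period).
- ctrl.capture(name): name is "side" or "top" or "wrist"; returns the picture (420x560x3 uint8, red, green, blue); there is no depth.
- ctrl.calibration(name): a dict with "intrinsics" (3x3 intrinsics, pixels), "dist_coeffs" ([k1, k2, p1, p2, k3] as OpenCV has them; the pictures are not rectified), "cam_to_world" (4x4, takes a point from camera to world coordinates). Camera axes: x right, y up, looking along -z (the intrinsics and any distortion apply to the point x, -y, -z); pixel columns grow to the right and rows downward; lengths in mm; the calibration is good to about 2 mm. A picture is of the moment at which its call begins: read the wrist's pose just before it. calibration takes no time and is no camera call; for the wrist camera it gives the pose at the moment of the call.
- ctrl.hand_in(): hands the job in; it is judged then, once.
Trained networks look in the newest picture that a camera, given by its name, has taken for a name from the list of things; names that differ only in an ending like _2 or _b are one class to them, and where a whole thing is asked for, a point or a joint stands for the part that bears it (a point fixed in the world has none). Each returns a list of dicts, best first, with "score" (0 to 1); they miss things now and then, are a little off and sometimes report something else, mostly with a low value. They report only what shows in the picture. A call takes as long as a camera call.
- ctrl.recognise(camera, query): "rect" ([centre column, centre row, width, height] in pixels, round what is visible of it).
The state is a dict: "t": time; "joint_pos": joint angles; "joint_velocities": joint speeds; "joint_efforts": joint torques, N m; "tool_pos": TCP position; "eef_rot": TCP orientation; "ft_force": force on the tool from outside, world axes, zero at the start; "wrist_torque": the same for the moment, N m; "finger_gap": finger opening in mm; "grip_force": force on a finger pad.
Only numpy, scipy, OpenCV 4.12 (cv2) and the standard library are available. Lean on these libraries where they do the work, as an engineer would, in place of code of your own. Each camera call takes 0.05 s, during which the arm holds its last target. There are 200 camera calls.

### The job

Take the beaker from the slanted draining rest and put it upside down over the drying peg, so that its rim sits flat on the peg's collar, and let go of it. Then pull the valve's spring-return handle out until its bar is level with the index fin beside it and keep it there: the program finishes while the gripper still holds the handle at the fin. Leave the two vials and the rubber stopper where they are.

Things in the scene. Friction and masses are not known exactly. Their poses are not given: they have to be found in the camera images.
- beaker: translucent beaker, 54 mm across (42 mm clear inside), 70 mm tall, about 60 g, loose. Origin: outside centre of its closed bottom; +z runs along its axis to the open mouth. It starts in the draining rest, slanted 45 degrees, mouth down and towards the robot, bottom up and away; its middle is then about 87 mm above the worktop, and both flanks are free for fingers coming straight down.
- beaker_mouth (a point): centre of the beaker's open mouth, in the plane of the rim (70 mm from the bottom along the axis)
- rest: draining rest, fixed (elsewhere in each run): white base plate 130 x 70 x 8 mm with two bent steel wires (8 mm thick, 40 mm wide over both) under the beaker. Origin: centre of its underside, on the worktop. Seen from above the beaker's axis lies along its x, the beaker's bottom end towards +x (away from the robot).
- station: air-drying station, fixed (elsewhere in each run): aluminium plate 210 (x) x 270 (y) x 12 mm with a white upright drying peg on its right half and a grey valve block (92 mm tall, its brass stub to 106 mm) on its left half. Origin: centre of its underside, on the worktop; -x faces the robot, +y is left. The handle slides along its -x.
- peg_seat (a point): centre of the top of the drying peg's collar (white disc 72 mm across, top 70 mm above the worktop), where the inverted beaker's rim sits. The nozzle goes on upward: 45 mm tall, 30 mm across for the first 8 mm, tapering to 20 mm at 40 mm and 12 mm at the tip.
- valve_slide (a joint): how far the valve handle is pulled out of the valve block, towards the station's -x (m): 0 = home, 0.060 = end of travel. A spring draws it home: about 3 N at home, rising by 1.2 N per cm.
- pull_bar (a point): horizontal black bar of the U-shaped valve handle, 14 mm thick, 96 mm long, along the station's y, 70 mm above the worktop. This point: its middle; axes as the station's. Two 12 mm steel rods carry it 35 mm either side of the middle: 58 mm between them are free to pinch it from above, a finger before and one behind it; 65 mm free behind it when home, 50 mm below it.
- index_mark (a point): middle of the index fin, at the bar's height: thin upright dark steel fin (4 mm along the slide, top 80 mm above the worktop) on a clip on the fixed rail right of the handle, 54 mm right of the bar's middle. It stands 25 to 45 mm towards the station's -x from the bar's home place, differently in each run. Axes as the station's; fixed.
- vial_white: seed vial with white cap, 24 mm across, 62 mm tall, standing on the worktop; bystander. Origin: centre of its underside
- vial_red: seed vial with red cap, 24 mm across, 72 mm tall, standing on the worktop; bystander. Origin: centre of its underside
- stopper: tapered rubber stopper, 32 mm across, 28 mm tall, standing on the worktop; bystander. Origin: centre of its underside

How it is judged:
By the outcome, as a careful person would: the job done as asked, in the order asked, and still so for the second after the job is handed in, while the arm keeps its last pose, push and grip.
It also fails if it takes over 54 s, if anything falls off the work surface, if the arm or the gripper's body presses on something with over 40 N, if the wrist force passes 120 N, or if a joint passes its speed limit or range.

## Working session

There is one attempt and no reset: what is moved stays moved. The work goes in short steps, Python scripts to look and compute and a shell command to move; the robot and the scene stay as the last step left them, time stands still between calls to the robot, and variables do not carry over. Pictures are saved under pics/ and viewed, at most 13 in all, crops included, and the job is handed in when it is done.

```bash
ls; mkdir -p pics; cat > h.py <<'E'
import numpy as np, cv2, json
from bench import ctrl
from scipy.spatial.transform import Rotation as R
def cap(c,fn=None):
    im=np.array(ctrl.capture(c))
    if fn: cv2.imwrite('pics/'+fn,im[:,:,::-1])
    return im
def ray(c,uv):
    k=ctrl.calibration(c);K=np.array(k['intrinsics'],float);d=np.array(k['dist_coeffs'],float);T=np.array(k['cam_to_world'],float)
    p=cv2.undistortPoints(np.array([[uv]],float),K,d)[0,0]
    return T[:3,3],T[:3,:3]@np.array([p[0],-p[1],-1.])
def onz(c,uv,z):
    o,r=ray(c,uv);return o+r*(z-o[2])/r[2]
def proj(c,P):
    k=ctrl.calibration(c);K=np.array(k['intrinsics'],float);d=np.array(k['dist_coeffs'],float);T=np.array(k['cam_to_world'],float)
    q=(np.atleast_2d(P)-T[:3,3])@T[:3,:3]
    q=q*[1,-1,-1]
    return cv2.projectPoints(q,np.zeros(3),np.zeros(3),K,d)[0][:,0]
E
python3 - <<'E'
from h import *
s=ctrl.state();print({k:np.round(v,3).tolist() for k,v in s.items()})
ims=[]
for c in['top','side']:
    cap(c,c+'1.png')
    T=np.array(ctrl.calibration(c)['cam_to_world']);print(c,T.round(2).tolist())
    for q in['beaker','rest','station','pull_bar','peg_seat','index_mark','vial_white','vial_red','stopper']:
        print(c,q,[(round(x['score'],2),np.round(x['rect'],1).tolist()) for x in ctrl.recognise(c,q)[:2]])
E
```

```text
pics
{'t': 0.0, 'joint_pos': [-1.006, 0.386, 0.007, -0.001, -1.194, -0.259], 'joint_velocities': [-0.001, -0.002, -0.001, -0.001, -0.0, -0.0], 'joint_efforts': [-0.0, -39.229, 18.841, 4.186, -0.005, -0.0], 'tool_pos': [188.004, -595.432, 230.214], 'eef_rot': [0.478, -3.105, -0.003], 'ft_force': [-0.794, 0.265, 0.449], 'wrist_torque': [0.005, -0.027, 0.02], 'grip_force': 0.0, 'finger_gap': 85.925}
top [[0.01, 0.98, -0.18, 351.23], [-1.0, 0.02, 0.03, -5.03], [0.03, 0.18, 0.98, 994.81], [0.0, 0.0, 0.0, 1.0]]
top beaker [(0.78, [361.9, 217.2, 34.6, 43.7])]
top rest [(0.59, [355.0, 220.9, 40.7, 66.8]), (0.57, [362.8, 220.1, 30.1, 44.0])]
top station [(0.76, [211.4, 179.0, 142.6, 122.0])]
top pull_bar [(0.6, [169.6, 167.8, 47.3, 45.5])]
top peg_seat [(0.83, [211.9, 178.0, 143.4, 121.6])]
top index_mark [(0.45, [194.7, 205.2, 6.3, 8.6])]
top vial_white [(0.66, [356.2, 153.4, 18.2, 20.2])]
top vial_red []
top stopper [(0.46, [326.1, 154.6, 12.8, 13.5])]
side [[-0.95, 0.18, -0.25, 302.2], [-0.31, -0.6, 0.74, 707.61], [-0.02, 0.78, 0.62, 722.88], [0.0, 0.0, 0.0, 1.0]]
side beaker [(0.58, [318.8, 180.4, 33.8, 29.1]), (0.2, [246.8, 270.7, 133.7, 121.4])]
side rest [(0.85, [316.1, 199.0, 50.0, 36.2])]
side station [(0.88, [246.4, 273.8, 136.5, 120.2])]
side pull_bar [(0.83, [231.8, 279.1, 47.2, 41.9])]
side peg_seat [(0.86, [248.7, 274.4, 133.3, 124.7]), (0.56, [230.8, 278.5, 51.3, 42.2])]
side index_mark []
side vial_white [(0.76, [266.5, 187.0, 10.8, 22.4])]
side vial_red [(0.55, [277.4, 172.7, 12.2, 21.8])]
side stopper []
```

```bash
python3 - <<'E'
import cv2
a=cv2.imread('pics/top1.png')[100:300,120:400];cv2.imwrite('pics/t1c.png',cv2.resize(a,(784,560),interpolation=cv2.INTER_CUBIC))
a=cv2.imread('pics/side1.png')[140:350,160:440];cv2.imwrite('pics/s1c.png',cv2.resize(a,(784,588),interpolation=cv2.INTER_CUBIC))
E
```

```text
(no output)
```

View pics/t1c.png

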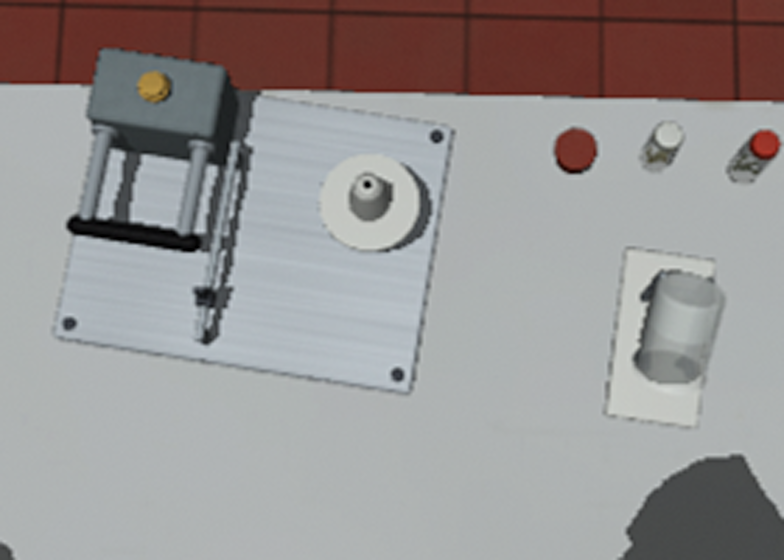

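View pics/s1c.png

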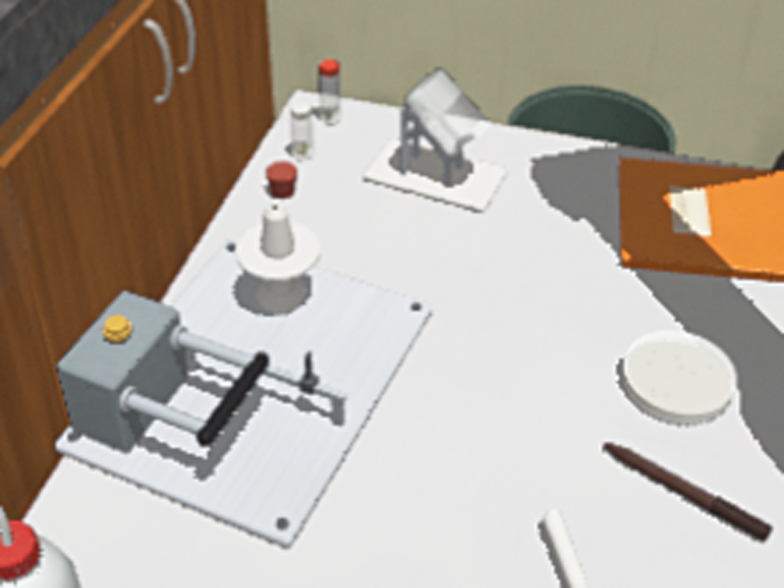

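Top crop (2.8x, offset 120,100): station left with plate corners (450,128), (410,392), (55,337). The collar is centred at (370,203), bar ends are (72,225)-(198,242) and the fin is at (205,296). The rest's plate corners are (627,247), (715,260), (698,427), (606,414), with the beaker's mouth towards the robot. The side view agrees, with the collar at about (278,251).

```bash
python3 - <<'E'
from h import *
t=lambda u,v:(u/2.8+120,v/2.8+100)
s=lambda u,v:(u/2.8+160,v/2.8+140)
P=lambda p,z:onz('top',t(*p),z)[:2].round(1)
S=lambda p,z:onz('side',s(*p),z)[:2].round(1)
def yaw(a,b):d=b-a;return np.degrees(np.arctan2(d[1],d[0])).round(1)
a,b,c=[P(p,12) for p in[(450,128),(410,392),(55,337)]]
print('station rr,fr,fl',a,b,c,'centre',(a+c)/2,'yaws',yaw(b,a),yaw(b,c)-90)
print('peg top/side',P((370,203),70),S((278,251),70))
print('nozzle tip',P((367,185),115),S((275,208),115))
e1,e2=P((75,225),70),P((195,242),70);print('bar',e1,e2,(e1+e2)/2,yaw(e2,e1)-90,np.linalg.norm(e1-e2))
print('bar side',S((205,436),70),S((262,360),70))
print('fin top',P((205,296),72),'side tip',S((309,355),80))
r=[P(p,8) for p in[(627,247),(715,260),(698,427),(606,414)]]
print('rest',r,np.mean(r,0),yaw(r[3],r[0]),yaw(r[2],r[1]))
r=[S(p,8) for p in[(365,178),(390,146),(506,172),(484,208)]]
print('rest side',r,np.mean(r,0))
M=R.from_rotvec(ctrl.state()['eef_rot']).as_matrix();print(M.round(3))
print('joint6 yaw toolx',np.degrees(np.arctan2(M[1,0],M[0,0])))
E
```

```text
station rr,fr,fl [668.9 -28.4] [465.1  -1.7] [501.4 260.9] centre [585.15 116.25] yaws -7.5 -7.900000000000006
peg top/side [593.2  29.2] [591.   36.5]
nozzle tip [594.   29.9] [592.2  33.8]
bar [572.7 236.6] [562.1 151.8] [567.4 194.2] -7.099999999999994 85.4599321319646
bar side [571.4 237.7] [558.9 156.9]
fin top [523.1 142.7] side tip [522.8 150. ]
rest [array([ 579.2, -164.4]), array([ 570.4, -231.5]), array([ 443.1, -216.1]), array([ 451.7, -147.5])] [ 511.1   -189.875] -7.6 -6.9
rest side [array([ 573.6, -154.9]), array([ 564.6, -213.4]), array([ 441. , -205.2]), array([ 449.7, -143.6])] [ 507.225 -179.275]
[[-0.954 -0.301  0.   ]
 [-0.301  0.954 -0.   ]
 [-0.    -0.    -1.   ]]
joint6 yaw toolx -162.47892480464776
```

```bash
python3 -m pendant '{"motion":[0,0,0,0.775,1, 0,0,0,0.775,1, 0,0,0,0.775,1, 0,0,0,0.775,1]}' 20; python3 -m pendant '{"motion":[-0.55,0.925,0,0,1,-0.55,0.925,0,0,1,-0.55,0.925,0,0,1,-0.55,0.925,0,0,1,-0.55,0.925,0,0,1,-0.55,0.925,0,0,1,-0.55,0.925,0,0,1,-0.55,0.925,0,0,1,-0.55,0.925,0,0,1,-0.55,0.925,0,0,1,-0.55,0.925,0,0,1,-0.55,0.925,0,0,1]}'
python3 -m pendant '{"motion":[0,0,0,0,1,0,0,0,0,1]}'
python3 - <<'E'
from h import *
s=ctrl.state();M=R.from_rotvec(s['eef_rot']).as_matrix();print(s['tool_pos'],M.round(3).tolist())
T=np.array(ctrl.calibration('wrist')['cam_to_world']);print(T.round(3).tolist())
cap('wrist','w1.png')
print(ctrl.recognise('wrist','beaker')[:2],ctrl.recognise('wrist','rest')[:2])
E
```

```text
t: 1.4
tool_pos: [188.2, -596.0, 231.3]
eef_rot: [0.206, 3.135, 0.0]
ft_force: [-0.0, -0.3, 0.3]
finger_gap: 85.2
grip_force: 0.0
t: 2.6
tool_pos: [507.2, -187.4, 231.7]
eef_rot: [0.199, 3.135, -0.0]
ft_force: [-0.2, -0.5, -0.0]
finger_gap: 85.3
grip_force: 0.0
t: 2.8
tool_pos: [506.7, -188.1, 231.2]
eef_rot: [-0.196, -3.135, -0.0]
ft_force: [-0.2, -1.1, -0.6]
finger_gap: 85.5
grip_force: 0.0
[ 506.68037273 -188.14315561  231.15223545] [[-0.992, 0.125, -0.0], [0.125, 0.992, 0.0], [0.0, -0.0, -1.0]]
[[0.124, -0.94, -0.317, 425.655], [0.992, 0.117, 0.04, -178.549], [-0.001, -0.319, 0.948, 372.729], [0.0, 0.0, 0.0, 1.0]]
[{'rect': [280.1, 185.9, 54.6, 100.3], 'score': 0.8}] [{'rect': [279.4, 171.7, 66.7, 116.2], 'score': 0.85}]
```

View pics/w1.png

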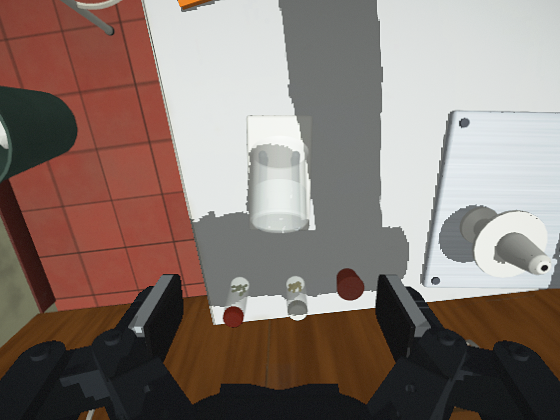

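The wrist view shows the beaker centred near column 280, rows 143-233, with its mouth up in the image (towards the robot) and both flanks free. The peg is at right, with its collar near (510,243) and its tip near (541,267).

```bash
cat >> h.py <<'E'
from scipy.optimize import least_squares
def bk(x,y,yaw,z=87):
    c,s=np.cos(yaw),np.sin(yaw);a=np.array([c,s,1])/2**.5;a=np.array([c*.7071,s*.7071,.7071]);b=np.array([-s,c,0]);d=np.cross(a,b)
    th=np.linspace(0,2*np.pi,60)
    return np.vstack([np.array([x,y,z])+h*a+27*(np.cos(th)[:,None]*b+np.sin(th)[:,None]*d) for h in(-35,35)])
def bb(c,P):
    q=proj(c,P);return np.r_[q.min(0),q.max(0)]
E
python3 - <<'E'
from h import *
y=np.radians(-7.3)
obs={'top':np.r_[635/2.8+120,268/2.8+100,724/2.8+120,384/2.8+100],'wrist':np.r_[250.5,143,310,233]}
for c,o in obs.items():
    r=least_squares(lambda p:bb(c,bk(p[0],p[1],y))-o,[510,-188]);print(c,r.x,r.fun)
for c in['wrist']:
    # rest corners & peg
    for p,z in[((248,115),8),((311,116),8)]:print(onz(c,p,z))
    print('collar',onz(c,(510,243.5),70),'tip',onz(c,(541,267),115))
    print('plate fr, rr',onz(c,(452,111),12),onz(c,(424,286),12))
E
```

```text
top [ 505.69763801 -186.78774767] [-1.84271701 -2.10353965  1.77405074  2.0356027 ]
wrist [ 503.38144166 -189.009826  ] [-2.99532839 -4.69879784  2.98026664  5.70792918]
[ 440.78798721 -214.57232587    8.        ]
[ 450.09550756 -149.71361639    8.        ]
collar [590.56139822  27.35602074  70.        ] tip [591.87013415  25.30382756 115.        ]
plate fr, rr [462.97478357  -5.82455173  12.        ] [666.61927228 -32.66550991  12.        ]
```

```bash
python3 -m pendant '{"motion":[0.05,-0.02,0.9,0,1, 0,0,0.9,0,1, 0,0,0.9,0,1, 0,0,0.8,0,1, 0,0,0.5,0,1, 0,0,0.2,0,1, 0,0,0,0,1]}' 20; python3 -m pendant '{"motion":[0,0,0,0,0.4, 0,0,0,0,0.4, 0,0,0,0,0.4, 0,0,0,0,0.4, 0,0,0,0,0.4,0,0,0,0,0.4,0,0,0,0,0.4,0,0,0,0,0.4]}' 20
```

```text
t: 3.65
tool_pos: [503.4, -190.3, 62.7]
eef_rot: [-0.202, -3.133, 0.0]
ft_force: [1.2, 0.7, 0.7]
finger_gap: 85.6
grip_force: 0.0
t: 4.45
tool_pos: [505.2, -189.2, 64.8]
eef_rot: [0.198, 3.133, 0.0]
ft_force: [-1.4, 3.9, 6.5]
finger_gap: 50.6
grip_force: 20.5
```

```bash
python3 - <<'E'
from h import *
a=cap('side')[140:260,250:410];b=cap('wrist')[60:420,60:500]
a=cv2.resize(a,(480,360),interpolation=cv2.INTER_CUBIC);b=cv2.resize(b,(320,360)) if 0 else b
im=np.hstack([a,cv2.resize(b,(440,360))])[:,:800]
cv2.imwrite('pics/g1.png',im[:,:,::-1]);s=ctrl.state();print(s['finger_gap'],s['ft_force'],s['tool_pos'])
E
```

```text
50.06993955658369 [-1.18732931  4.32061622  6.78174817] [ 505.17560105 -189.18171844   64.8158987 ]
```

View pics/g1.png

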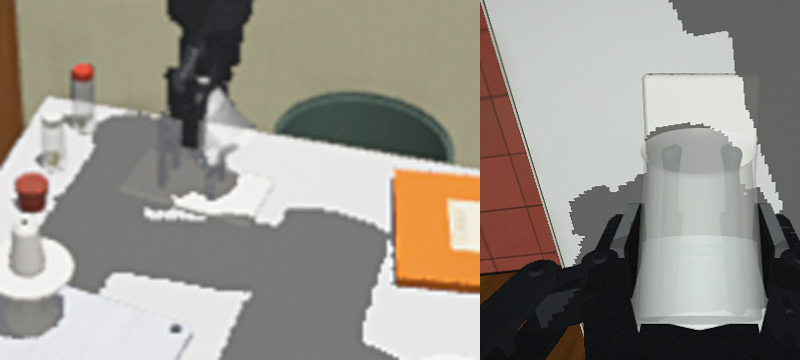

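The side view (left) shows the fingers astride the beaker. The wrist view (right) shows it between the pads, with its bottom close under the gripper body. I'll lift and check.

```bash
python3 -m pendant '{"motion":[0,0,-0.1,0,0.4, 0,0,-0.2,0,0.4, 0,0,-0.4,0,0.4, 0,0,-0.6,0,0.4, 0,0,-0.8,0,0.4, 0,0,-0.9,0,0.4, 0,0,-0.8,0,0.4, 0,0,-0.4,0,0.4,0,0,0,0,0.4,0,0,0,0,0.4]}' 25
python3 - <<'E'
from h import *
a=cap('side','s2.png');b=cap('wrist','w2.png');cap('top','t2.png')
s=ctrl.state();p=s['tool_pos'];M=R.from_rotvec(s['eef_rot']).as_matrix();print(s['finger_gap'],s['ft_force'],p)
g=p-24*M[:,2];q=proj('side',[g,p]);print(q)
u,v=q[0].astype(int)
a=cv2.resize(a[v-60:v+60,u-60:u+60],(400,400),interpolation=cv2.INTER_CUBIC)
cv2.imwrite('pics/g2.png',np.hstack([a,cv2.resize(b[60:420,100:460],(400,400))])[:,:,::-1])
E
```

```text
t: 5.55
tool_pos: [503.5, -189.4, 230.8]
eef_rot: [-0.2, -3.134, -0.001]
ft_force: [0.4, 0.9, -1.5]
finger_gap: 50.3
grip_force: 26.1
49.830091403521386 [-0.6885968  -0.29872682 -1.14188115] [ 503.31148668 -189.4558384   229.61331666]
[[321.33892978 121.77815251]
 [320.98308483 130.51200848]]
```

View pics/g2.png

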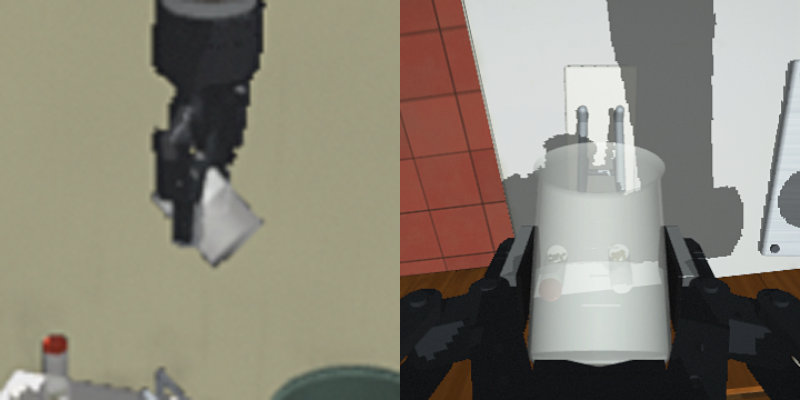

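The beaker is held and clear of the rest. In the side crop the rim runs (213,265)-(265,222), still slanted. In the wrist crop the mouth ellipse spans columns 538-665, rows 140-192, and the far end's lowest row is 366.

```bash
cat >> h.py <<'E'
def held(p,M,dx,dz,tilt,h,r=27,dy=0):
    # tilt: angle of axis(mouth->bottom) from up, leaning toward -toolx (world +x)
    c=p-24*M[:,2]+dx*M[:,0]+dz*np.array([0,0,1])+dy*M[:,1]
    a=np.cos(tilt)*np.array([0,0,1])-np.sin(tilt)*M[:,0];b=M[:,1];d=np.cross(a,b)
    th=np.linspace(0,2*np.pi,72)[:,None]
    return c+h*a+r*(np.cos(th)*b+np.sin(th)*d)
E
python3 - <<'E'
from h import *
s=ctrl.state();p=s['tool_pos'];M=R.from_rotvec(s['eef_rot']).as_matrix()
def f(v):
    dx,dz,t,dy=v;m=held(p,M,dx,dz,t,-35,dy=dy);b=held(p,M,dx,dz,t,35,dy=dy)
    w=proj('wrist',m);wb=proj('wrist',b);sm=proj('side',m)
    return np.r_[w[:,0].min()-224.2,w[:,0].max()-338.5,w[:,1].min()-186,w[:,1].max()-232.8,wb[:,1].max()-389.4,2*(sm[:,0].max()-340.5),2*(sm[:,1].max()-140.5)]
r=least_squares(f,[0,0,.78,0]);print(r.x[:2],np.degrees(r.x[2]),r.x[3],r.fun.round(1))
c=held(p,M,*r.x[:3],-35,dy=r.x[3]).mean(0)-p;print('mouth rel tcp in tool axes',M.T@c)
E
```

```text
[ 0.65189263 -0.44180082] 41.51406657325023 0.026170589244099405 [-3.5  1.5 10.4 17.9 13.9 -3.2 -0.7]
mouth rel tcp in tool axes [23.75918097  0.39839784  2.64940152]
```

```bash
python3 - <<'E'
from h import *
from scipy.optimize import minimize
s=ctrl.state();p=s['tool_pos'];M=R.from_rotvec(s['eef_rot']).as_matrix()
cal={c:ctrl.calibration(c) for c in('wrist','side')}
ctrl_cal=ctrl.calibration
def f(v):
    dx,dz,t,dy=v;t/=50;m=held(p,M,dx,dz,t,-35,dy=dy);b=held(p,M,dx,dz,t,35,dy=dy)
    w=proj('wrist',m);wb=proj('wrist',b);sm=proj('side',m)
    return np.r_[w[:,0].min()-224.2,w[:,0].max()-338.5,w[:,1].min()-186,w[:,1].max()-232.8,wb[:,1].max()-389.4,2*(sm[:,0].max()-340.5),2*(sm[:,1].max()-140.5)]
for x0 in([0,0,39,0],[8,-5,35,0],[-5,5,45,0]):
    r=minimize(lambda v:(f(v)**2).sum(),x0,method='Nelder-Mead',options=dict(maxiter=600));print(r.x[:2],np.degrees(r.x[2]/50),r.x[3],f(r.x).round(1))
    c=held(p,M,r.x[0],r.x[1],r.x[2]/50,-35,dy=r.x[3]).mean(0)-p;print('mouth rel tcp in tool axes',M.T@c)
E
```

```text
[ 6.33451368 -0.56134544] 43.83268581079389 -1.596751167787815 [-8.4 -0.9 -3.5  4.9  2.6  2.  -0.3]
mouth rel tcp in tool axes [30.48594869 -1.22443648  1.80897945]Traceback (most recent call last):
  File "<stdin>", line 11, in <module>
    res = _minimize_neldermead(fun, x0, args, callback, bounds=bounds,
                               **options)
    fxcc = func(xcc)
    fx = function(np.copy(x), *(wrapper_args + args))
  File "<stdin>", line 11, in <lambda>
  File "<stdin>", line 8, in f
  File "h.py", line 15, in proj
    k=ctrl.calibration(c);K=np.array(k['intrinsics'],float);d=np.array(k['dist_coeffs'],float);T=np.array(k['cam_to_world'],float)
ValueError: time passes only in moves, steps and waits
```

```bash
python3 - <<'E'
s=open('h.py').read()
s=s.replace("k=ctrl.calibration(c)","k=cal(c)").replace("def cap(","_C={}\ndef cal(c):\n    if c not in _C:_C[c]=ctrl.calibration(c)\n    return _C[c]\ndef cap(",1)
open('h.py','w').write(s)
E
python3 -m pendant '{"motion":[-0.2,0.5,0,0,0.4, -0.38,0.95,0,0,0.4, -0.38,0.95,0,0,0.4, -0.38,0.95,0,0,0.4, -0.38,0.95,0,0,0.4, -0.35,0.9,0,0,0.4, -0.2,0.5,0.2,0,0.4, 0,0.02,0.6,0,0.4, 0,0,0.6,0,0.4, 0,0,0.5,0,0.4, 0,0,0.1,0,0.4,0,0,0,0,0.4]}' 25
python3 - <<'E'
from h import *
a=cap('side','s3.png');b=cap('wrist','w3.png');c=cap('top','t3.png')
s=ctrl.state();p=s['tool_pos'];M=R.from_rotvec(s['eef_rot']).as_matrix();print(s['finger_gap'],s['ft_force'],p)
q=proj('side',[p]);u,v=q[0].astype(int);print(u,v)
a=cv2.resize(a[v-50:v+70,u-60:u+60],(400,400),interpolation=cv2.INTER_CUBIC)
cv2.imwrite('pics/g3.png',np.hstack([a,cv2.resize(b[60:420,100:460],(400,400))])[:,:,::-1])
E
```

```text
t: 6.9
tool_pos: [622.6, 25.4, 149.9]
eef_rot: [-0.2, -3.132, 0.002]
ft_force: [-0.1, 1.0, -0.6]
finger_gap: 50.3
grip_force: 26.2
50.26012410709366 [-0.12892374 -0.41714068  0.52041767] [624.04414999  25.82141356 152.53231573]
245 196
```

View pics/g3.png

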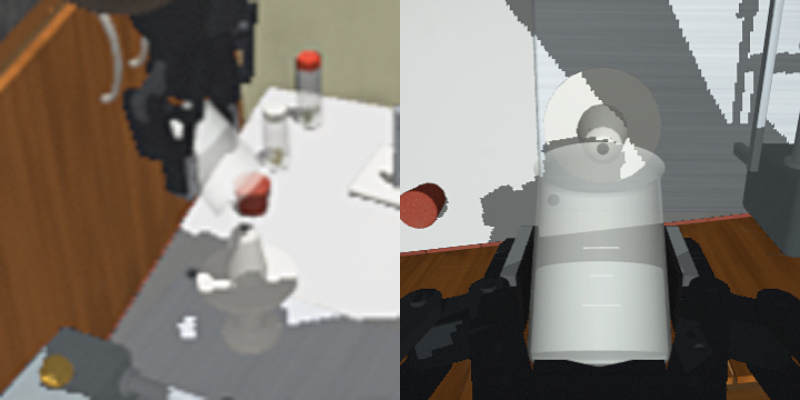

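In the wrist crop the nozzle tip shows through the mouth at (603,149), with the collar centred at (602,124). Laterally it is aligned with the beaker axis at column 601. The side view shows the nozzle below the mouth.

```bash
python3 - <<'E'
from h import *
s=ctrl.state();p=s['tool_pos'];M=R.from_rotvec(s['eef_rot']).as_matrix()
print(p)
for uv,z in[((282.7,194.1),115),((281.8,171.6),70)]:
    q=onz('wrist',uv,z);print(q,'tool rel',M.T@(q-p))
# same for side: tip (243,230), collar (247,272) 
for uv,z in[((243,230),115),((247,277),70)]:
    q=onz('side',(185+uv[0]*.3,146+uv[1]*.3),z);print(q,'tool rel',M.T@(q-p))
E
```

```text
[624.04414999  25.82141356 152.53231573]
[594.89619342  30.98984616 115.        ] tool rel [29.6485508   1.4131816  37.46941613]
[592.33425239  31.16792243  70.        ] tool rel [32.30913554  1.24143566 82.46371627]
[591.93836211  36.46424685 115.        ] tool rel [33.2762802   6.46861254 37.46428256]
[592.11500353  34.87016304  70.        ] tool rel [32.99578843  4.88604308 82.46416149]
```

```bash
python3 -m pendant '{"motion":[0,0.04,0.3,0,0.4, 0,0,0.4,0,0.4, 0,0,0.3,0,0.4, 0,0,0.2,0,0.4, 0,0,0,0,0.4,0,0,0,0,0.4]}' 20
```

```text
t: 7.65
tool_pos: [623.8, 27.5, 103.5]
eef_rot: [0.199, 3.135, -0.0]
ft_force: [0.1, 0.8, -0.9]
finger_gap: 50.0
grip_force: 26.2
```

```bash
python3 -m pendant '{"motion":[0.15,0,0,0,0.4, 0.15,0,0,0,0.4, 0.15,0,0,0,0.4, 0.15,0,0,0,0.4,0,0,0,0,0.4]}' 20
python3 -m pendant '{"motion":[0.1,0,0,0,0.4, 0.1,0,0,0,0.4, 0,0,0,0,0.4]}' 20
python3 -m pendant '{"motion":[0.1,0,0,0,0.4, 0.1,0,0,0,0.4, 0,0,0,0,0.4]}' 20
python3 - <<'E'
from h import *
a=cap('side','s4.png');b=cap('wrist','w4.png')
s=ctrl.state();p=s['tool_pos'];print(s['ft_force'],p)
q=proj('side',[p]);u,v=q[0].astype(int);print(u,v)
a=cv2.resize(a[v-50:v+70,u-60:u+60],(400,400),interpolation=cv2.INTER_CUBIC)
cv2.imwrite('pics/g4.png',np.hstack([a,cv2.resize(b[60:420,100:460],(400,400))])[:,:,::-1])
E
```

```text
t: 8.15
tool_pos: [601.2, 31.0, 104.9]
eef_rot: [0.197, 3.129, 0.002]
ft_force: [5.3, -0.4, -0.9]
finger_gap: 49.9
grip_force: 33.9
t: 8.45
tool_pos: [595.2, 32.1, 105.4]
eef_rot: [0.197, 3.126, 0.003]
ft_force: [8.3, -1.9, -0.9]
finger_gap: 50.5
grip_force: 34.8
t: 8.75
tool_pos: [588.7, 33.1, 105.8]
eef_rot: [0.196, 3.123, 0.004]
ft_force: [12.1, -3.1, -1.9]
finger_gap: 50.2
grip_force: 33.1
[10.92122373 -2.89209863 -1.00438712] [588.69659272  33.11014014 105.8516046 ]
259 217
```

View pics/g4.png

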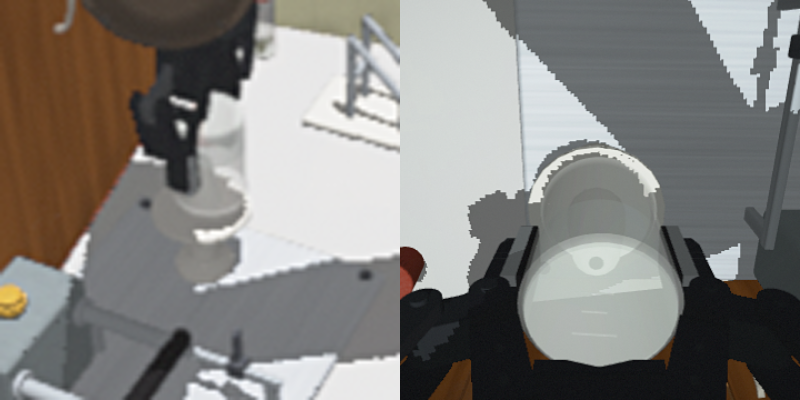

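The beaker is now nearly upright over the nozzle. In the wrist crop its bottom disc is centred at about (600,298) and the nozzle tip at (597,262).

```bash
python3 - <<'E'
from h import *
s=ctrl.state();p=s['tool_pos'];M=R.from_rotvec(s['eef_rot']).as_matrix()
f=lambda u,v:(100+(u-400)*.9,60+v*.9)
for n,uv,z in[('bottom',(600,298),161),('tip',(597,262),115)]:
    q=onz('wrist',f(*uv),z);print(n,q,M.T@(q-p))
# fit: tilt from bottom disc ellipse (517..683, 234..362) and mouth rim top row 142?, cols
for t in(0,5,10,15,20):
    th=np.radians(t);a0=np.radians(44)
    # pivot offset in beaker coords: perp 4.5, along 4.5
    dx=4.5*np.cos(th)+4.5*np.sin(th);dz=4.5*np.sin(th)-4.5*np.cos(th)
    o=[]
    for h in(35,-35):
        q=proj('wrist',held(p,M,dx,dz,th,h));q=(q-[100,60])/.9+[400,0];o+=[q.min(0).round(),q.max(0).round()]
    print(t,*o)
E
```

```text
bottom [573.97998775  34.51989927 161.        ] [ 14.09057211  -0.27210478 -55.32895386]
tip [592.96223671  31.18797202 115.        ] [-4.58590219 -1.3459163  -9.09624086]
0 [506. 242.] [696. 395.] [541. 158.] [659. 264.]
5 [507. 257.] [696. 395.] [541. 153.] [659. 256.]
10 [507. 273.] [695. 394.] [540. 148.] [660. 248.]
15 [508. 288.] [695. 392.] [539. 144.] [661. 239.]
20 [509. 304.] [694. 390.] [538. 140.] [662. 232.]
```

```bash
python3 -m pendant '{"motion":[-0.15,-0.01,0,0,0.4, -0.18,-0.01,0,0,0.4, 0,0,0,0,0.4, 0,0,0.15,0,0.4, 0,0,0.15,0,0.4, 0,0,0,0,0.4]}' 20
python3 -m pendant '{"motion":[0,0,0.05,0,0.4, 0,0,0.05,0,0.4, 0,0,0,0,0.4]}' 20
python3 - <<'E'
from h import *
cap('side','s5.png');cap('wrist','w5.png')
E
```

```text
t: 9.45
tool_pos: [595.3, 29.9, 89.7]
eef_rot: [-0.2, -3.132, 0.001]
ft_force: [-0.8, 0.0, -0.1]
finger_gap: 50.2
grip_force: 33.2
t: 9.75
tool_pos: [596.6, 30.1, 87.0]
eef_rot: [-0.199, -3.135, 0.0]
ft_force: [-0.2, 0.0, -0.2]
finger_gap: 50.4
grip_force: 33.2
```

```bash
python3 -m pendant '{"motion":[0,0,0.05,0,0.4, 0,0,0,0,0.4, 0,0,0,0,0.4]}' 20 | grep -E "pos|ft"; python3 -m pendant '{"motion":[0,0,0.05,0,0.4, 0,0,0,0,0.4, 0,0,0,0,0.4]}' 20| grep -E "pos|ft"; python3 -m pendant '{"motion":[0,0,0.05,0,0.4, 0,0,0,0,0.4, 0,0,0,0,0.4]}' 20| grep -E "pos|ft"
```

```text
tool_pos: [597.2, 30.1, 85.9]
ft_force: [-0.5, -0.4, 4.0]
tool_pos: [597.5, 30.1, 85.8]
ft_force: [-3.5, 0.5, 11.3]
tool_pos: [597.6, 30.0, 85.6]
ft_force: [-7.1, 0.6, 19.6]
```

```bash
python3 -m pendant '{"motion":[0,0,-0.08,0,0.4, 0,0,0,0,0.7, 0,0,0,0,1, 0,0,0,0,1, 0,0,0,0,1,0,0,0,0,1]}' 20
python3 - <<'E'
from h import *
a=cap('side','s6.png');b=cap('wrist','w6.png')
p=ctrl.state()['tool_pos'];q=proj('side',[p]);u,v=q[0].astype(int);print(u,v)
a=cv2.resize(a[v-50:v+70,u-60:u+60],(400,400),interpolation=cv2.INTER_CUBIC)
cv2.imwrite('pics/g6.png',np.hstack([a,cv2.resize(b[60:420,100:460],(400,400))])[:,:,::-1])
E
```

```text
t: 11.35
tool_pos: [596.7, 30.1, 84.1]
eef_rot: [-0.199, -3.135, 0.0]
ft_force: [-0.3, 0.2, -0.9]
finger_gap: 85.4
grip_force: 0.0
257 222
```

View pics/g6.png

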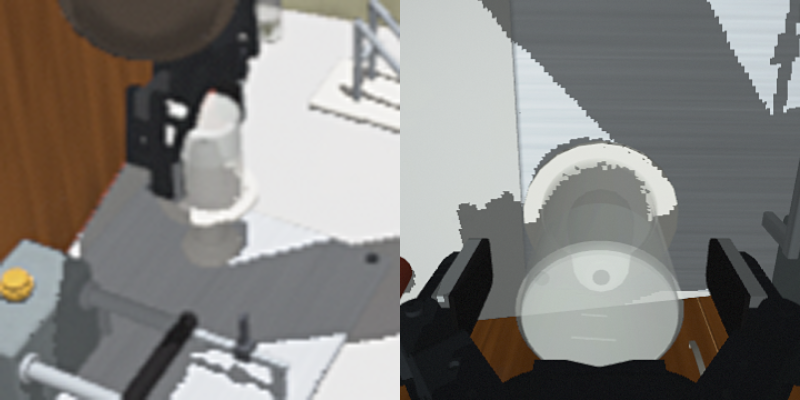

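The beaker stands upright with its rim on the collar: in the side crop its base meets the disc all round, and in the wrist crop it is concentric with the collar. The fingers are open and clear, so I'll go up.

```bash
python3 -m pendant '{"motion":[0,0,-0.3,0,1, 0,0,-0.6,0,1, 0,0,-0.8,0,1, 0,0,-0.9,0,1, 0,0,-0.8,0,1, 0,0,-0.4,0,1, 0,0,0,0,1]}' 20
python3 -c "
from h import *
print(ctrl.state()['joint_pos'])"
```

```text
t: 12.15
tool_pos: [598.4, 30.3, 240.9]
eef_rot: [0.198, 3.128, 0.003]
ft_force: [0.2, 0.2, -0.0]
finger_gap: 85.2
grip_force: 0.0
[ 3.21062030e-01  3.30349419e-01 -4.98290408e-02  1.02217062e-03
 -1.18269894e+00 -2.01895810e+00]
```

```bash
python3 -m pendant '{"motion":[0,0,0,-0.935,1,0,0,0,-0.935,1,0,0,0,-0.935,1,0,0,0,-0.935,1,0,0,0,-0.935,1,0,0,0,-0.935,1,0,0,0,-0.935,1,0,0,0,-0.935,1,0,0,0,-0.935,1,0,0,0,-0.935,1,0,0,0,-0.935,1,0,0,0,-0.935,1]}'
python3 -m pendant '{"motion":[-0.4,0.13,0,0,1,-0.8,0.27,0,0,1,-0.8,0.27,0,0,1,-0.8,0.27,0,0,1,-0.8,0.27,0,0,1,-0.38,0.12,0,0,1,0,0,0,0,1,0,0,0,0,1]}'
python3 - <<'E'
from h import *
b=cap('wrist','w7.png')
s=ctrl.state();M=R.from_rotvec(s['eef_rot']).as_matrix();print(s['tool_pos'],M.round(3).tolist())
E
```

```text
t: 13.35
tool_pos: [596.1, 30.0, 235.4]
eef_rot: [2.076, -2.356, -0.002]
ft_force: [0.2, 0.6, 0.6]
finger_gap: 85.4
grip_force: 0.0
t: 14.15
tool_pos: [564.5, 195.0, 236.1]
eef_rot: [2.07, -2.362, -0.0]
ft_force: [-0.2, -0.6, 0.3]
finger_gap: 85.5
grip_force: 0.0
[564.68983358 194.43682653 236.20980046] [[-0.132, -0.991, -0.001], [-0.991, 0.132, -0.001], [0.001, 0.001, -1.0]]
```

View pics/w7.png

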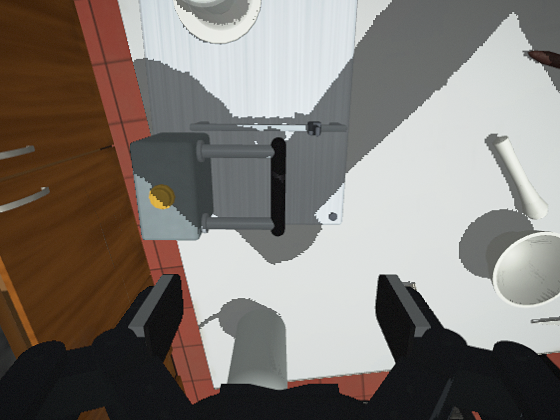

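In the wrist view the bar runs vertically at column 278, rows 138-235. The fin and its clip are at (314,128), clear to the bar's right end. The rods leave the bar's middle free.

```bash
python3 - <<'E'
from h import *
s=ctrl.state();p=s['tool_pos'];M=R.from_rotvec(s['eef_rot']).as_matrix()
e1,e2=onz('wrist',(278.5,141),70),onz('wrist',(278,233),70)
print(e1,e2,np.linalg.norm(e1-e2),'mid tool',M.T@((e1+e2)/2-p))
for z in(70,80):
    f=onz('wrist',(314,128),z);print('fin',z,f,M.T@(f-p))
d=e2-e1;print('yaw',np.degrees(np.arctan2(d[1],d[0]))-90)
b=cv2.imread('pics/w7.png');cv2.imwrite('pics/w7c.png',cv2.resize(b[105:155,250:350],(800,400),interpolation=cv2.INTER_CUBIC))
E
```

```text
[559.95229155 151.33776371  70.        ] [572.14683054 239.76851437  70.        ] 89.26760018231809 mid tool [ -1.38511569  -1.30460623 166.20821953]
fin 70 [527.23387978 144.13517136  70.        ] [ 54.69711362  30.40099616 166.26156486]
fin 80 [528.12293527 143.09629458  80.        ] [ 55.61583206  29.389103   156.2614792 ]
yaw -7.8515292284109535
```

```bash
python3 -m pendant '{"motion":[-0.03,-0.03,0.5,0,0.8, 0,0,0.9,0,0.8, 0,0,0.9,0,0.8, 0,0,0.9,0,0.8, 0,0,0.7,0,0.8, 0,0,0.5,0,0.8, 0,0,0.2,0,0.8, 0,0,0,0,0.8]}' 60
python3 -m pendant '{"motion":[0,0,0,0,0.1,0,0,0,0,0,0,0,0,0,0,0,0,0,0,0,0,0,0,0,0,0,0,0,0,0,0,0,0,0,0,0,0,0,0,0,0,0,0,0,0,0,0,0,0,0]}' 60
python3 -c "
from h import *
cap('side','s8.png');cap('wrist','w8.png');cap('top','t8.png')"
```

```text
t: 15.0
tool_pos: [566.0, 194.7, 51.6]
eef_rot: [2.068, -2.362, -0.0]
ft_force: [0.7, -0.6, 0.3]
finger_gap: 68.3
grip_force: 0.0
t: 16.0
tool_pos: [565.8, 196.3, 53.7]
eef_rot: [-2.071, 2.362, 0.001]
ft_force: [-3.3, -0.1, 6.2]
finger_gap: 12.0
grip_force: 58.5
```

```bash
python3 -m pendant '{"motion":[0,0.1,0,0,0, 0,0.15,0,0,0, 0,0.15,0,0,0, 0,0.15,0,0,0, 0,0.1,0,0,0, 0,0.05,0,0,0, 0,0,0,0,0, 0,0,0,0,0]}' 60
python3 - <<'E'
from h import *
a=cap('side','s9.png');b=cap('wrist','w9.png');c=cap('top','t9.png')
s=ctrl.state();print(s['tool_pos'],s['ft_force'],s['finger_gap'])
q=proj('side',[[530,170,72]])[0].astype(int);w=proj('wrist',[[530,160,75]])[0].astype(int);t=proj('top',[[530,165,75]])[0].astype(int);print(q,w,t)
def cr(im,q,h,v):
    u0=int(np.clip(q[0]-h,0,560-2*h));v0=int(np.clip(q[1]-v,0,420-2*v));print(u0,v0);return im[v0:v0+2*v,u0:u0+2*h]
A=cv2.resize(cr(a,q,35,35),(400,400),interpolation=cv2.INTER_CUBIC)
B=cv2.resize(cr(b,w,100,150),(400,600),interpolation=cv2.INTER_CUBIC)
C=cv2.resize(cr(c,t,35,17),(400,200),interpolation=cv2.INTER_CUBIC)
cv2.imwrite('pics/g9.png',np.hstack([np.vstack([A,C]),B])[:,:,::-1])
E
```

```text
t: 16.95
tool_pos: [540.0, 200.0, 53.7]
eef_rot: [-2.069, 2.359, -0.003]
ft_force: [5.8, -2.7, 4.5]
finger_gap: 11.9
grip_force: 58.9
[540.10944497 199.96016624  53.65215583] [ 5.13673367 -2.40398576  2.98598305] 11.651605274991809
[264 275] [293 212] [181 201]
229 240
193 62
146 184
```

View pics/g9.png

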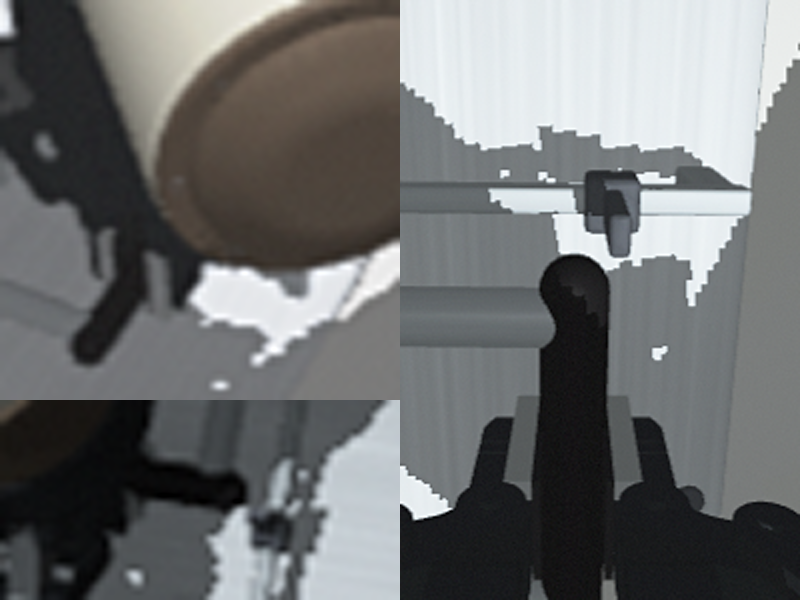

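Wrist crop (right; 2x, offset 193,62): the bar's axis is at column 574. The fin's upper end is at about (620,245), with its top face spanning columns 609-631, so the bar is still short of the fin.

```bash
python3 - <<'E'
from h import *
s=ctrl.state();p=s['tool_pos'];M=R.from_rotvec(s['eef_rot']).as_matrix();print(M.round(3).tolist())
u=lambda a,b:(193+(a-400)/2,62+b/2)
th=np.radians(-7.6);X=np.array([np.cos(th),np.sin(th),0])
for n,a,z in[('bar end L',(541,310),70),('bar end R',(608,310),70),('bar hi',(574,262),70),('barlow',(573,480),70),('fin top L',(609,248),80),('fin top R',(631,248),80),('clip L',(585,175),66),('clip R',(640,175),66)]:
    q=onz('wrist',u(*a),z);print(n,q.round(1),'along -x',(-(q@X)).round(2),(M.T@(q-p)).round(2))
b=cv2.imread('pics/w9.png');cv2.imwrite('pics/w9c.png',cv2.resize(b[140:200,260:330],(700,600),interpolation=cv2.INTER_CUBIC))
E
```

```text
[[-0.13, -0.991, 0.004], [-0.991, 0.13, 0.001], [-0.002, -0.004, -1.0]]
bar end L [541.9 162.1  70. ] along -x -515.69 [ 37.31  -6.76 -16.39]
bar end R [528.8 163.7  70. ] along -x -502.54 [ 37.34   6.39 -16.44]
bar hi [534.2 153.2  70. ] along -x -509.25 [ 47.12  -0.3  -16.44]
barlow [540.7 201.4  70. ] along -x -509.27 [ -1.58  -0.42 -16.34]
fin top L [527.4 148.6  80. ] along -x -503.14 [ 52.55   5.79 -26.47]
fin top R [523.6 149.1  80. ] along -x -499.29 [ 52.56   9.64 -26.48]
clip L [530.1 137.6  66. ] along -x -507.23 [ 63.13   1.77 -12.47]
clip R [519.7 138.9  66. ] along -x -496.8 [ 63.15  12.2  -12.51]
```

View pics/w9c.png

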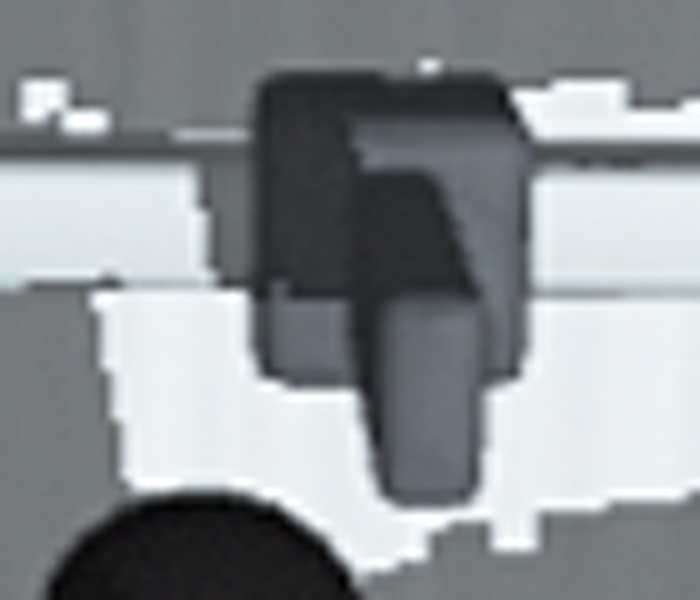

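The close-up (10x, offset 260,140) shows the fin's top face at columns 382-482 and the bar's end centred at about 203. The bar is about 8 mm short.

```bash
python3 -m pendant '{"motion":[0,0.08,0,0,0, 0,0.08,0,0,0, 0,0.04,0,0,0, 0,0,0,0,0, 0,0,0,0,0, 0,0,0,0,0]}' 60
python3 - <<'E'
from h import *
b=cap('wrist','w10.png');cv2.imwrite('pics/w10c.png',cv2.resize(b[130:230,230:350],(720,600),interpolation=cv2.INTER_CUBIC)[:,:,::-1])
a=cap('side','s10.png')
E
```

```text
t: 17.7
tool_pos: [532.5, 201.0, 53.7]
eef_rot: [-2.069, 2.358, -0.003]
ft_force: [5.8, -4.2, 2.6]
finger_gap: 11.9
grip_force: 58.8
```

View pics/w10c.png

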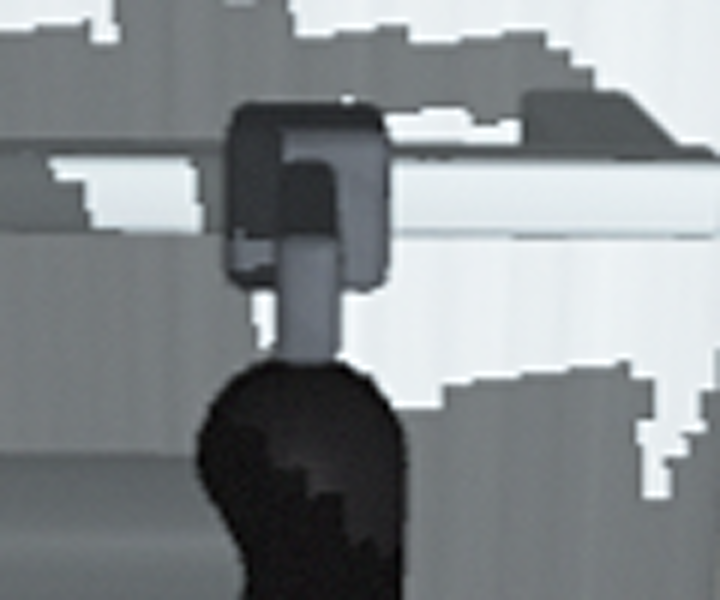

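The fin's top face (columns 278-340, centre 309) is almost in line with the bar (198-405, centre 301), leaving about 0.5 mm to go.

```bash
python3 -m pendant '{"motion":[0,0.012,0,0,0, 0,0,0,0,0, 0,0,0,0,0, 0,0,0,0,0, 0,0,0,0,0, 0,0,0,0,0]}' 60
python3 - <<'E'
from h import *
b=cap('wrist','w11.png').astype(int);t=cap('top','t11.png')
g=b.sum(2)
for r in(176,186,205,210):print(r,g[r,258:304].tolist())
print([(c,[(round(x['score'],2),np.round(x['rect'],0).tolist()) for x in ctrl.recognise(c,'beaker')[:1]]) for c in('wrist','top')],proj('top',[[593,31,105]]))
print(ctrl.state()['tool_pos'])
E
```

```text
t: 18.4
tool_pos: [532.0, 201.1, 53.7]
eef_rot: [-2.069, 2.358, -0.003]
ft_force: [6.6, -4.2, 3.5]
finger_gap: 11.8
grip_force: 58.9
176 [356, 371, 371, 375, 373, 368, 377, 371, 304, 183, 131, 138, 138, 134, 142, 144, 177, 232, 291, 319, 322, 328, 333, 343, 352, 329, 295, 273, 305, 334, 328, 335, 330, 301, 260, 477, 689, 722, 719, 715, 715, 717, 714, 713, 708, 705]
186 [357, 364, 371, 379, 372, 371, 368, 364, 367, 370, 364, 370, 359, 338, 639, 758, 584, 198, 275, 308, 316, 316, 320, 323, 331, 324, 268, 482, 696, 729, 726, 715, 709, 704, 705, 709, 717, 716, 714, 712, 716, 716, 712, 710, 705, 703]
205 [338, 343, 348, 362, 252, 42, 57, 59, 47, 45, 55, 54, 52, 58, 60, 63, 64, 65, 61, 74, 77, 108, 131, 121, 126, 127, 121, 113, 101, 99, 103, 102, 105, 99, 104, 98, 94, 83, 69, 165, 315, 374, 361, 363, 358, 361]
210 [295, 294, 294, 301, 303, 208, 33, 55, 58, 51, 40, 61, 59, 61, 66, 63, 60, 52, 63, 69, 54, 60, 114, 145, 154, 142, 132, 129, 125, 112, 114, 112, 115, 109, 98, 100, 99, 95, 77, 165, 317, 375, 359, 358, 355, 363]
[('wrist', []), ('top', [(0.96, [251.0, 167.0, 27.0, 36.0])])] [[250.65654478 167.93310291]]
[532.03113299 201.09777768  53.66586149]
```

```bash
python3 -c "
from bench import ctrl
print(ctrl.hand_in())"
```

```text
the job is handed in; nothing more can be done
None
```

The job is handed in at about 18.5 s: the beaker stands upside down, released, with its rim on the peg's collar, and the gripper is holding the valve bar level with the index fin (under 0.5 mm apart in the last wrist picture); the vials and stopper were not touched.

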